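# Stand the fallen shelf speaker up on its pad

### The job

One of the two slim column speakers has been tipped over and lies with the edge of its foot still on its cork pad. Tip it back up on that edge, without lifting it off the shelf, so that it stands upright by itself with its foot in the middle of its pad, and leave its standing mate alone.

Things in the scene. Friction and masses are not known exactly. Their poses are not given: they have to be found in the camera images.
- speaker: Lying speaker, 180 mm tall: smooth aluminium column 36 mm in diameter, three dark drivers in a row, on a square steel foot 70 x 70 x 10 mm; 0.5 to 0.8 kg, heaviest at the foot. Origin: centre of the foot's underside; z up the column to its top, x to the drivers. Lies drivers up, z nearly level (top droops 7 degrees) and roughly towards the robot, one side of the foot on the pad, origin 39 mm high.
- speaker_grip (a point): Point on the column's axis 150 mm from the foot's underside, 30 mm below the top end: a good place to pinch across the column, which turns between the fingers as it rises if pinched lightly (6 to 12 N). About 21 mm above the shelf while the speaker lies. Axes as the speaker's.
- pad: Cork pad of the lying speaker, 120 x 120 x 3 mm, fixed to the shelf. Origin: centre of its underside, at shelf height; x and y along its sides, z up. Tipped up about the resting side of its foot without sliding, the speaker comes to stand within about 12 mm of the pad's centre.
- mate: The other speaker, same make and size, standing upright on a cork pad of its own; on the left or on the right of the lying one. Origin: centre of the foot's underside, z up the column. To be left alone.
Not all that is in view belongs to the job. Leave any orange look-alike of the speaker alone. What is shaped like the pad but grey is not meant.

How it is judged:
By the outcome, as a careful person would: the job done as asked, in the order asked, and still so for the second after the job is handed in, with the robot touching nothing.
It also fails if it takes over 42 s, if anything falls off the work surface, if the arm or the gripper's body presses on something with over 40 N, if the wrist force passes 120 N, or if a joint passes its speed limit or range.

### The arm

A 7-joint arm with a two-finger parallel gripper is mounted at the origin on the work surface. World frame = base frame: x ahead of the robot, y to its left, z up, the work surface at z = 0. Lengths are in m, angles in degrees, forces in N, time in s.
With the tool pointing down it reaches from about 0.4 to 0.85 m from the base axis. Payload 10.4 kg.
Tool frame: the origin (TCP) lies midway between the tips of the shut fingers; the grasp point (between the pads) lies bot.grasp_offset behind it (bot.grasp_offset is the distance from the TCP to the grasp point, in m); x points along the fingers, y is the direction in which the jaws open and shut, and the axes are right-handed (so a half turn about x gives the same grasp; the last joint's range is limited). The gripper opens to 87 mm and grips with 3 to 60 N. Pads are 19 mm wide; open, the fingers measure 117 mm over their backs; the gripper's body (75 mm by 190 mm) begins 51 mm behind the grasp point.
Start: joints at [-73.602, 19.034, -3.707, 83.658, 1.238, 77.344, -5.071], TCP at [0.19, 0.595, 0.223] pointing down, gripper open.
Joint ranges: [-148.97, 148.97], [-28.65, 121.19], [-84.17, 76.75], [9.2, 138.47], [-72.65, 252.65], [3.7, 117.97], [-149.18, 149.18]. Speed limits (degrees/s): [127.2, 127.2, 159.86, 159.86, 180, 180, 180].

### API

Orientations are given as [roll, pitch, yaw] about the fixed x, y, z axes, in that order (R = Rz(yaw) Ry(pitch) Rx(roll)).
In Python, from cell import bot gives the robot as it stands.
- The arm moves only by the tool step_arm, never from a script. Its argument "plan" is a list of rows, each an object of numbers: "tx", "ty", "tz": the shift along the tool's x, y, z in mm; "rx", "ry", "rz": the turn, a rotation vector about the tool's x, y, z in rad. In form: [{"tx": .., "ty": .., "tz": .., "rx": .., "ry": .., "rz": ..}, ...]. A call has exactly 5 rows; each row is the pose to reach, as a shift and turn from the pose commanded when the call began, along the tool's axes at that moment; what a row does not reach only later rows make up. A row lasts 1/12 s, in which the tool goes at most 41.7 mm and 7.16 degrees, less where a joint would pass 70% of its speed; a pose out of reach is approached as far as the arm can. A call with a gripper value outside its range is refused whole. "fingers" is the gripper command: -1 is shut, 1 is fully open, values between are in proportion, set as the call begins (left out, the last holds). The fingers move at their own pace and stop on an object; the grip force is fixed at half the most. Time passes only in rows, so rows that repeat a pose let the fingers close, or fill a call up. It gives the time, the measured TCP pose, the force and the opening at its end, in the units of the state.
- bot.get_state(): the state, without advancing time (a new reading comes with each control period).
- bot.capture(name): name is "scene" or "top" or "wrist"; returns a dict with "img" (420x560x3 uint8, blue, green, red), "depth" (420x560 float32, m along the optical axis (not along the pixel's ray), 0 where there is no reading), "fx", "fy", "cx", "cy" (pixels), "origin" and "rotation" of the camera in the world. Camera axes: x right, y down, z forward; pixel columns grow to the right and rows downward; lengths in m; the calibration is good to about 2 mm. A picture is of the moment at which its call begins.
- bot.job_done(): hands the job in, once; it reports no verdict.
The state is a dict: "t": time; "q": joint angles; "dq": joint speeds; "tau": joint torques, N m; "tool_pos": TCP position; "eef_rot": TCP orientation; "contact_force": force on the tool from outside, world axes, zero at the start; "wrist_torque": the same for the moment, N m; "grip_width": finger opening in m.
Only numpy, scipy, OpenCV 4.12 (cv2) and the standard library are available. Lean on these libraries where they do the work, as an engineer would, in place of code of your own. Each camera call takes 0.05 s, during which the arm holds its last target. There are 200 camera calls.

## Working session

There is one attempt and no reset: what is moved stays moved. The work goes in short steps, Python scripts to look and compute and a tool call to move; the robot and the scene stay as the last step left them, time stands still between calls to the robot, and variables do not carry over. Pictures are saved under pics/ and viewed, about 8 in all and at most 12, crops included, and the job is handed in when it is done.

Besides the shell and the picture viewer there is one more tool, called after "Emit:" as name(argument=value, ...), one argument or row to a line, values as JSON. step_arm: Moves the arm, as the interface text tells. Its arguments: {"type":"object","properties":{"plan":{"type":"array"},"fingers":{"type":"number"}},"required":["plan"]}

```bash
mkdir -p pics; ls; python3 - <<'E'
from cell import bot
import cv2, pickle
s=bot.get_state(); print(s, bot.grasp_offset)
a=bot.capture("scene"); b=bot.capture("top")
pickle.dump((a,b),open("caps.pkl","wb"))
for n,c in(("s",a),("t",b)):
    cv2.imwrite(f"pics/{n}1.png",c["img"]); print(n,c["fx"],c["fy"],c["cx"],c["cy"],c["origin"],c["rotation"])
E
```

```text
pics
{'t': 0.0, 'q': array([-73.60215593,  19.07462909,  -3.705196  ,  83.70703936,
         1.23854235,  77.34236667,  -5.07090583]), 'dq': array([ 0.04238296, -0.02144896, -0.05006765,  0.01128314, -0.00969968,
        0.02046505,  0.13246703]), 'tau': array([ 1.50756728e-04, -6.23243666e+01,  2.48160877e-02, -3.89912724e+01,
       -6.13201456e-02,  3.95428156e-02,  1.40492457e-04]), 'tool_pos': array([0.18985571, 0.59505497, 0.22171631]), 'eef_rot': array([ -86.33472259,   89.91582715, -104.02798198]), 'contact_force': array([-0.14649587, -0.2072685 ,  0.10669289]), 'wrist_torque': array([0.0202993 , 0.02226639, 0.02593165]), 'grip_width': 0.08726501984776197} 0.0187
s 522.7679752305745 522.7679752305745 281.12931291365555 207.50895724955305 [0.99083369 0.20095427 1.02020316] [-149.50985314   -0.73513162  120.81603477]
t 430.4971751584138 430.4971751584138 276.11188354475826 210.82540713030662 [ 0.32231408 -0.07580468  0.8935968 ] [-1.70127300e+02  1.37387951e-01 -9.12888445e+01]
```

View pics/s1.png

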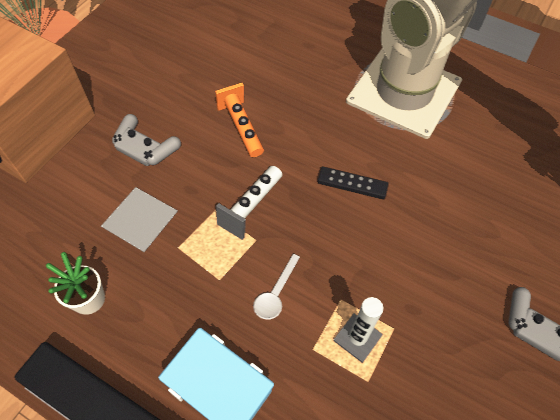

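View pics/t1.png

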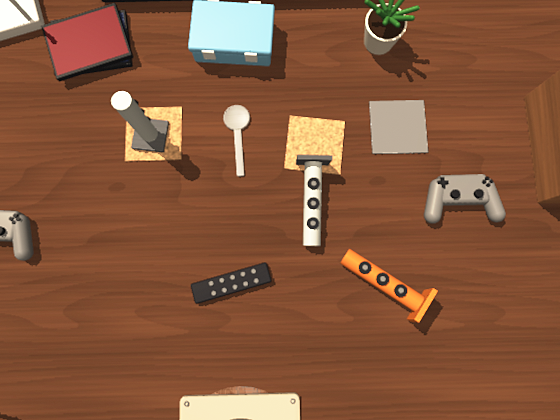

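Candidates in the top view: 
- Lying speaker: white column at (313,200) is the one I want. The orange look-alike at (390,285) and the standing mate at (148,130) are not meant.
- Pad: cork at (315,145), under the lying foot, is the one I want. The grey square at (398,127) and the mate's cork pad at (153,133) are not meant.

I'll measure these and check the choice in a close crop.

```bash
cat > h.py <<'E'
import numpy as np, cv2
from scipy.spatial.transform import Rotation as Ro
def rot(e): return Ro.from_euler('xyz',e,degrees=True).as_matrix()
def camR(c):
    r=np.asarray(c["rotation"],float); return r if r.shape==(3,3) else rot(r)
def rays(c,uv):
    uv=np.atleast_2d(np.asarray(uv,float))
    d=np.c_[(uv[:,0]-c["cx"])/c["fx"],(uv[:,1]-c["cy"])/c["fy"],np.ones(len(uv))]
    return d@camR(c).T
def onplane(c,uv,z):
    d=rays(c,uv); o=np.asarray(c["origin"]); return o+d*((z-o[2])/d[:,2])[:,None]
def pts(c,mask):
    v,u=np.nonzero(mask&(c["depth"]>0)); return np.asarray(c["origin"])+rays(c,np.c_[u,v])*c["depth"][v,u][:,None]
def project(c,P):
    p=(np.atleast_2d(P)-c["origin"])@camR(c); return np.c_[p[:,0]/p[:,2]*c["fx"]+c["cx"],p[:,1]/p[:,2]*c["fy"]+c["cy"]]
E
cat > m.py <<'E'
import pickle
from h import *
a,b=pickle.load(open("caps.pkl","rb"))
def big(m,box):
    z=np.zeros(m.shape,np.uint8); x0,y0,x1,y1=box; z[y0:y1,x0:x1]=m[y0:y1,x0:x1]*255
    n,l,s,_=cv2.connectedComponentsWithStats(z); return l==1+s[1:,4].argmax()
for n,c,bp,bs in(("top",b,(270,100,360,190),(295,164,330,255)),("scene",a,(170,190,270,290),(225,160,295,225))):
    h=cv2.cvtColor(c["img"],cv2.COLOR_BGR2HSV)
    cork=big((h[...,0]>12)&(h[...,0]<32)&(h[...,1]>60)&(h[...,2]>150),bp)
    r=cv2.minAreaRect(np.argwhere(cork)[:,::-1].astype(np.float32)); 
    P=onplane(c,np.argwhere(cork)[:,::-1],0.003)[:,:2]
    rr=cv2.minAreaRect((P*1000).astype(np.float32)); print(n,"pad rect mm",rr)
    wh=big((h[...,1]<50)&(h[...,2]>120),bs)
    Q=pts(c,wh); print(" column pts",len(Q), "x",np.percentile(Q[:,0],[1,99]),"y",np.percentile(Q[:,1],[1,99]),"z",np.percentile(Q[:,2],[1,50,99]))
    # outline rectangle at axis height
    W=onplane(c,np.argwhere(wh)[:,::-1],0.028)[:,:2]; print(" col rect mm",cv2.minAreaRect((W*1000).astype(np.float32)))
    if n=="top":
        dark=np.zeros(wh.shape,bool); dark[150:170,292:336]=(h[150:170,292:336,2]<110)
        D=pts(c,dark); D=D[D[:,2]>.05]; print(" foot top pts",len(D),np.percentile(D,[2,50,98],axis=0).round(4)); print(" foot rect",cv2.minAreaRect((D[:,:2]*1000).astype(np.float32)))
i=b["img"][85:260,230:445]; j=a["img"][140:290,90:330]
i=cv2.resize(i,None,fx=1.8,fy=1.8); j=cv2.resize(j,None,fx=1.65,fy=1.65); H=320
cv2.imwrite("pics/crop.png",np.hstack([cv2.resize(i,(390,H)),cv2.resize(j,(400,H))]))
E
python3 m.py
```

```text
top pad rect mm ((621.2169189453125, -162.51962280273438), (121.86151123046875, 121.7063980102539), 82.44482421875)
 column pts 941 x [0.40317504 0.56284962] y [-0.1697511  -0.13246219] z [0.02725826 0.04063903 0.05489949]
 col rect mm ((486.7660827636719, -152.14544677734375), (35.23237991333008, 167.01962280273438), 88.07487487792969)
 foot top pts 81 [[ 0.5665 -0.1865  0.0505]
 [ 0.5686 -0.1563  0.0635]
 [ 0.5732 -0.1211  0.0743]]
 foot rect ((570.3212890625, -154.61888122558594), (67.61078643798828, 6.879496097564697), 88.31634521484375)
scene pad rect mm ((619.996826171875, -167.5114288330078), (122.33512878417969, 121.24137115478516), 82.4086685180664)
 column pts 748 x [0.40056832 0.57439141] y [-0.18557246 -0.13202452] z [0.00179744 0.04020432 0.07448828]
 col rect mm ((476.4515380859375, -153.38949584960938), (48.6131591796875, 161.7523193359375), 81.36331176757812)
```

View pics/crop.png

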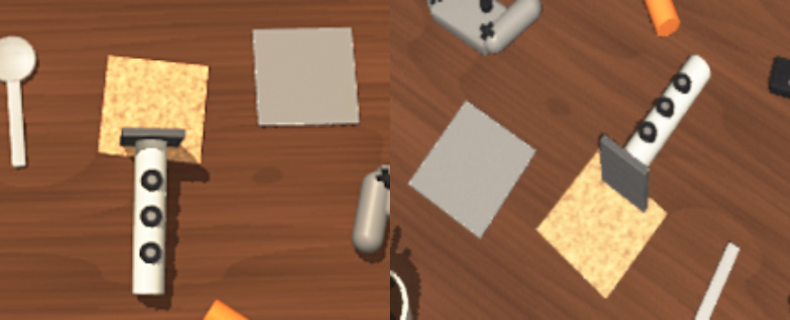

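The crop confirms the choice: the white speaker has its foot edge on the cork pad, and the grey square and orange look-alike are separate. Next I'll check the clearance to the orange one and plan the waypoints.

```bash
cat >> h.py <<'E'
U=np.array([np.cos(np.radians(-1.9)),np.sin(np.radians(-1.9)),0]); Z=np.array([0,0,1.]); N=np.cross(U,Z)  # N ~ -y
E0=np.array([.584,-.1554,.003])
def grip(phi,s=.140,E=E0):
    p=np.radians(phi); xs=np.cos(p)*U+np.sin(p)*Z; zs=-np.sin(p)*U+np.cos(p)*Z
    return E+.035*xs+s*zs
def tool(ang):  # in-plane pointing angle, deg below horizontal, y = N
    a=np.radians(ang); x=np.cos(a)*U-np.sin(a)*Z; return np.c_[x,N,np.cross(x,N)]
def cmds(p,R,seq):
    for P,Q in seq:
        print("t",(R.T@(P-p)*1000).round(1),"r",Ro.from_matrix(R.T@Q).as_rotvec().round(4), "to",P.round(3)); p,R=P,Q
E
python3 - <<'E'
import pickle
from h import *
a,b=pickle.load(open("caps.pkl","rb"))
h=cv2.cvtColor(b["img"],cv2.COLOR_BGR2HSV)
m=(h[...,0]>4)&(h[...,0]<18)&(h[...,1]>200)&(h[...,2]>170); m[:240]=0;m[:,:335]=0
P=pts(b,m)
for y0 in (-.18,-.2,-.22,-.24,-.26,-.3,-.34):
    q=P[(P[:,1]<y0)&(P[:,1]>y0-.02)]
    if len(q)>5: print(y0,np.percentile(q[:,0],[1,99]).round(3),"zmax",q[:,2].max().round(3))
print("mate",onplane(b,[(148,137)],0.01))
# waypoints
from cell import bot
s=bot.get_state(); p,R=s["tool_pos"],rot(s["eef_rot"])
d=.013; G=grip(97); T=tool(60); print("G",G,"TCP",G+d*T[:,0])
def down(az): # tool down, y at az
    t=np.radians(az); y=np.array([np.cos(t),np.sin(t),0]); x=-Z; return np.c_[x,y,np.cross(x,y)]
pre=G-.11*T[:,0]
seq=[(np.array([.33,.47,.28]),down(39)),(np.array([.43,.29,.30]),down(6)),(np.array([.45,.09,.30]),down(-27)),(np.array([.43,-.08,.28]),down(-60)),(np.array([.39,-.148,.20]),down(-91.9)),(pre,T),(G+d*T[:,0],T)]
cmds(p,R,seq)
E
```

```text
-0.2 [0.356 0.37 ] zmax 0.032
-0.22 [0.342 0.392] zmax 0.035
-0.24 [0.327 0.378] zmax 0.043
-0.26 [0.313 0.365] zmax 0.044
-0.3 [0.286 0.337] zmax 0.048
-0.34 [0.254 0.307] zmax 0.071
mate [[0.64340846 0.19448075 0.01      ]]
G [ 0.44085685 -0.15065145  0.02067741] TCP [ 0.44735328 -0.15086696  0.00941908]
t [-58.  -76.7 171.5] r [5.813e-01 4.000e-04 1.200e-03] to [0.33 0.47 0.28]
t [-20.  -35.6 202.8] r [0.576 0.    0.   ] to [0.43 0.29 0.3 ]
t [  0.  -1. 201.] r [0.576 0.    0.   ] to [0.45 0.09 0.3 ]
t [ 20.   59.4 160.6] r [0.576 0.    0.   ] to [ 0.43 -0.08  0.28]
t [80.  38.9 68.6] r [0.5568 0.     0.    ] to [ 0.39  -0.148  0.2  ]
t [84.1  1.   4.1] r [-0.      0.5236 -0.    ] to [ 0.386 -0.149  0.116]
t [123.  -0.   0.] r [0. 0. 0.] to [ 0.447 -0.151  0.009]
```

Emit:
step_arm(
  plan=[
    {"tx": -12,"ty": -15,"tz": 34,"rx": 0.116},
    {"tx": -23,"ty": -31,"tz": 69,"rx": 0.232},
    {"tx": -35,"ty": -46,"tz": 103,"rx": 0.349},
    {"tx": -46,"ty": -61,"tz": 137,"rx": 0.465},
    {"tx": -58,"ty": -77,"tz": 172,"rx": 0.581},
  ],
  fingers=0.4,
)

```text
$.plan[0]: bad value
```

Emit:
step_arm(
  plan=[
    {"tx": -4,"ty": -7,"tz": 41,"rx": 0.115},
    {"tx": -8,"ty": -14,"tz": 81,"rx": 0.23},
    {"tx": -12,"ty": -21,"tz": 122,"rx": 0.346},
    {"tx": -16,"ty": -28,"tz": 162,"rx": 0.461},
    {"tx": -20,"ty": -36,"tz": 203,"rx": 0.576},
  ],
)

```text
$.plan[0]: bad value
```

Emit:
step_arm(
  plan=[
    {"tz": 40,"rx": 0.115},
    {"tz": 80,"rx": 0.23},
    {"tz": 121,"rx": 0.346},
    {"tz": 161,"rx": 0.461},
    {"ty": -1,"tz": 201,"rx": 0.576},
  ],
)

```text
$.plan[0]: bad value
```

All six keys are evidently needed.

Emit:
step_arm(
  plan=[
    {"tx": -12,"ty": -15,"tz": 34,"rx": 0.116,"ry": 0,"rz": 0},
    {"tx": -23,"ty": -31,"tz": 69,"rx": 0.232,"ry": 0,"rz": 0},
    {"tx": -35,"ty": -46,"tz": 103,"rx": 0.349,"ry": 0,"rz": 0},
    {"tx": -46,"ty": -61,"tz": 137,"rx": 0.465,"ry": 0,"rz": 0},
    {"tx": -58,"ty": -77,"tz": 172,"rx": 0.581,"ry": 0,"rz": 0},
  ],
  fingers=0.4,
)

```text
t: 0.52
tool_pos: [0.3312, 0.4684, 0.2807]
eef_rot: [-91.3, 90.0, -142.6]
contact_force: [0.7, 0.9, -0.1]
grip_width: 0.0639
```

Emit:
step_arm(
  plan=[
    {"tx": -4,"ty": -7,"tz": 41,"rx": 0.115,"ry": 0,"rz": 0},
    {"tx": -8,"ty": -14,"tz": 81,"rx": 0.23,"ry": 0,"rz": 0},
    {"tx": -12,"ty": -21,"tz": 122,"rx": 0.346,"ry": 0,"rz": 0},
    {"tx": -16,"ty": -28,"tz": 162,"rx": 0.461,"ry": 0,"rz": 0},
    {"tx": -20,"ty": -36,"tz": 203,"rx": 0.576,"ry": 0,"rz": 0},
  ],
)

```text
t: 0.93
tool_pos: [0.4306, 0.2878, 0.3005]
eef_rot: [-119.2, 90.0, 156.5]
contact_force: [0.8, 0.6, 0.1]
grip_width: 0.0613
```

Emit:
step_arm(
  plan=[
    {"tx": 0,"ty": 0,"tz": 40,"rx": 0.115,"ry": 0,"rz": 0},
    {"tx": 0,"ty": 0,"tz": 80,"rx": 0.23,"ry": 0,"rz": 0},
    {"tx": 0,"ty": 0,"tz": 121,"rx": 0.346,"ry": 0,"rz": 0},
    {"tx": 0,"ty": 0,"tz": 161,"rx": 0.461,"ry": 0,"rz": 0},
    {"tx": 0,"ty": -1,"tz": 201,"rx": 0.576,"ry": 0,"rz": 0},
  ],
)

```text
t: 1.35
tool_pos: [0.4498, 0.0876, 0.3003]
eef_rot: [-108.6, 90.0, 134.1]
contact_force: [1.4, -0.8, 1.0]
grip_width: 0.061
```

Emit:
step_arm(
  plan=[
    {"tx": 4,"ty": 12,"tz": 32,"rx": 0.115,"ry": 0,"rz": 0},
    {"tx": 8,"ty": 24,"tz": 64,"rx": 0.23,"ry": 0,"rz": 0},
    {"tx": 12,"ty": 36,"tz": 96,"rx": 0.346,"ry": 0,"rz": 0},
    {"tx": 16,"ty": 48,"tz": 128,"rx": 0.461,"ry": 0,"rz": 0},
    {"tx": 20,"ty": 59,"tz": 161,"rx": 0.576,"ry": 0,"rz": 0},
  ],
)

```text
t: 1.77
tool_pos: [0.429, -0.0821, 0.2801]
eef_rot: [-106.6, 90.0, 103.1]
contact_force: [1.7, 0.5, -0.5]
grip_width: 0.0609
```

Emit:
step_arm(
  plan=[
    {"tx": 16,"ty": 8,"tz": 14,"rx": 0.111,"ry": 0,"rz": 0},
    {"tx": 32,"ty": 16,"tz": 28,"rx": 0.223,"ry": 0,"rz": 0},
    {"tx": 48,"ty": 23,"tz": 41,"rx": 0.334,"ry": 0,"rz": 0},
    {"tx": 64,"ty": 31,"tz": 55,"rx": 0.446,"ry": 0,"rz": 0},
    {"tx": 80,"ty": 39,"tz": 69,"rx": 0.557,"ry": 0,"rz": 0},
  ],
)

```text
t: 2.18
tool_pos: [0.3887, -0.1493, 0.1996]
eef_rot: [-73.5, 90.0, 104.3]
contact_force: [1.3, 0.0, 0.5]
grip_width: 0.0613
```

Emit:
step_arm(
  plan=[
    {"tx": 17,"ty": 0,"tz": 1,"rx": 0,"ry": 0.105,"rz": 0},
    {"tx": 34,"ty": 0,"tz": 2,"rx": 0,"ry": 0.209,"rz": 0},
    {"tx": 50,"ty": 1,"tz": 3,"rx": 0,"ry": 0.314,"rz": 0},
    {"tx": 67,"ty": 1,"tz": 4,"rx": 0,"ry": 0.419,"rz": 0},
    {"tx": 84,"ty": 1,"tz": 4,"rx": 0,"ry": 0.524,"rz": 0},
  ],
)

```text
t: 2.6
tool_pos: [0.4114, -0.1685, 0.1439]
eef_rot: [-179.0, 61.1, -0.9]
contact_force: [0.8, -0.4, 0.4]
grip_width: 0.0608
```

```bash
python3 - <<'E'
from cell import bot
from h import *
import pickle
s=bot.get_state(); R=rot(s["eef_rot"]); p=s["tool_pos"]; print(p,R.round(3),s["q"].round(1))
c=bot.capture("wrist"); t=bot.capture("top"); pickle.dump((c,t),open("c2.pkl","wb"))
cv2.imwrite("pics/w2.png",np.hstack([cv2.resize(c["img"],(400,300)),cv2.resize(t["img"],(400,300))]))
G=grip(97);T=tool(60); cmds(p,R,[(G+.013*T[:,0],T)])
g=project(c,[G,grip(97,.18),E0]); print("wrist px of G, tip, edge",g.round(0)*400/560)
E
```

```text
[ 0.41138702 -0.16854979  0.14389976] [[ 0.483 -0.03  -0.875]
 [-0.007 -1.     0.03 ]
 [-0.876 -0.008 -0.483]] [-17.1 -28.6  35.2 138.3  12.2  38.2 -80.8]
t [135.  -17.6  34. ] r [-0.0014  0.0199  0.0087] to [ 0.447 -0.151  0.009]
wrist px of G, tip, edge [[181.42857143 175.        ]
 [181.42857143 209.28571429]
 [184.28571429  75.71428571]]
```

View pics/w2.png

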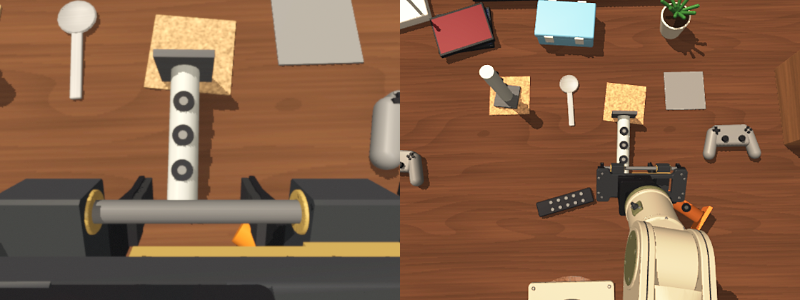

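The wrist view shows the column at x≈183 px (of 400), and I predicted 182, so lateral alignment is good. The arm is folded to its q2/q4 limits at 60°, so I'll use a steeper tool (70°) and descend vertically.

```bash
python3 - <<'E'
from cell import bot
from h import *
s=bot.get_state(); R=rot(s["eef_rot"]); p=s["tool_pos"]
G=grip(97,.135);T=tool(70);X=G+.013*T[:,0]; cmds(p,R,[(X+.1*Z,T),(X+.03*Z,T),(X,T)])
E
```

```text
t [ 47.8 -18.1 -20.1] r [-0.0028 -0.1485  0.0128] to [ 0.45  -0.151  0.109]
t [65.8  0.  23.9] r [0. 0. 0.] to [ 0.45  -0.151  0.039]
t [28.2  0.  10.3] r [0. 0. 0.] to [ 0.45  -0.151  0.009]
```

Emit:
step_arm(
  plan=[
    {"tx": 10,"ty": -4,"tz": -4,"rx": 0,"ry": -0.03,"rz": 0.003},
    {"tx": 19,"ty": -7,"tz": -8,"rx": -0.001,"ry": -0.06,"rz": 0.005},
    {"tx": 29,"ty": -11,"tz": -12,"rx": -0.002,"ry": -0.09,"rz": 0.008},
    {"tx": 48,"ty": -18,"tz": -20,"rx": -0.003,"ry": -0.148,"rz": 0.013},
    {"tx": 48,"ty": -18,"tz": -20,"rx": -0.003,"ry": -0.148,"rz": 0.013},
  ],
)

```text
t: 3.12
tool_pos: [0.4504, -0.1462, 0.1052]
eef_rot: [179.2, 70.8, -2.2]
contact_force: [0.7, 0.4, 0.6]
grip_width: 0.0605
```

```bash
python3 - <<'E'
from cell import bot
from h import *
s=bot.get_state(); R=rot(s["eef_rot"]); p=s["tool_pos"]; print(p,s["eef_rot"],s["q"].round(1))
G=grip(97,.135);T=tool(70);X=G+.013*T[:,0]; cmds(p,R,[(X+.04*Z,T),(X,T)])
E
```

```text
[ 0.450428   -0.14615108  0.10517036] [179.16757709  70.75547813  -2.19992882] [-25.9 -11.9  39.2 131.2   5.7  39.3 -81.2]
t [53.   4.5 18.5] r [ 0.0096  0.0132 -0.0017] to [ 0.45  -0.151  0.049]
t [37.6  0.  13.7] r [0. 0. 0.] to [ 0.45  -0.151  0.009]
```

Emit:
step_arm(
  plan=[
    {"tx": 13,"ty": 3,"tz": 5,"rx": 0.01,"ry": 0.013,"rz": -0.002},
    {"tx": 27,"ty": 4.5,"tz": 9,"rx": 0.01,"ry": 0.013,"rz": -0.002},
    {"tx": 40,"ty": 4.5,"tz": 14,"rx": 0.01,"ry": 0.013,"rz": -0.002},
    {"tx": 53,"ty": 4.5,"tz": 18.5,"rx": 0.01,"ry": 0.013,"rz": -0.002},
    {"tx": 53,"ty": 4.5,"tz": 18.5,"rx": 0.01,"ry": 0.013,"rz": -0.002},
  ],
)

```text
t: 3.53
tool_pos: [0.4476, -0.1516, 0.0493]
eef_rot: [-179.1, 69.8, -1.3]
contact_force: [-0.5, -0.3, -0.1]
grip_width: 0.061
```

Emit:
step_arm(
  plan=[
    {"tx": 10,"ty": 0,"tz": 3.5,"rx": 0,"ry": 0,"rz": 0},
    {"tx": 20,"ty": 0,"tz": 7,"rx": 0,"ry": 0,"rz": 0},
    {"tx": 30,"ty": 0,"tz": 11,"rx": 0,"ry": 0,"rz": 0},
    {"tx": 36,"ty": 0,"tz": 13,"rx": 0,"ry": 0,"rz": 0},
    {"tx": 36,"ty": 0,"tz": 13,"rx": 0,"ry": 0,"rz": 0},
  ],
)

```text
t: 3.95
tool_pos: [0.4494, -0.1516, 0.0127]
eef_rot: [-179.0, 69.6, -1.2]
contact_force: [-0.2, -0.3, 0.3]
grip_width: 0.0606
```

```bash
python3 - <<'E'
from cell import bot
from h import *
s=bot.get_state(); print(s["tool_pos"],s["eef_rot"],s["q"].round(1),s["contact_force"])
c=bot.capture("wrist"); t=bot.capture("scene")
cv2.imwrite("pics/w3.png",np.hstack([cv2.resize(c["img"],(400,300)),cv2.resize(t["img"][90:300,150:430],(400,300))]))
E
```

```text
[ 0.44943033 -0.15155065  0.01274314] [-179.02417488   69.61722453   -1.16745336] [-31.    2.7  50.  136.3 -20.5  23.7 -56.1] [-0.2218981  -0.3078413   0.31905184]
```

View pics/w3.png

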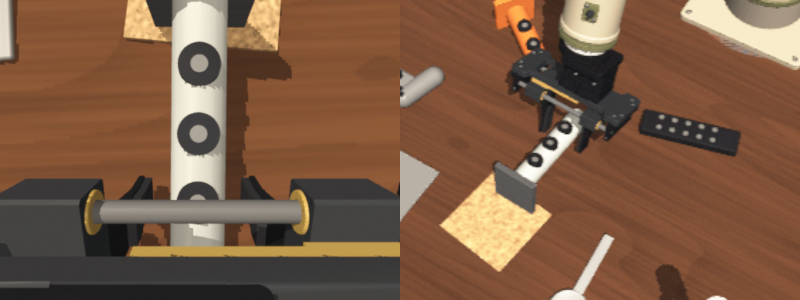

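The column is centred between the fingers (wrist crop x≈199, fingers at 140 and 258), and the orange one is clear of the gripper. Closing now.

Emit:
step_arm(
  plan=[
    {"tx": 2,"ty": 0,"tz": 0,"rx": 0,"ry": 0,"rz": 0},
    {"tx": 2,"ty": 0,"tz": 0,"rx": 0,"ry": 0,"rz": 0},
    {"tx": 2,"ty": 0,"tz": 0,"rx": 0,"ry": 0,"rz": 0},
    {"tx": 2,"ty": 0,"tz": 0,"rx": 0,"ry": 0,"rz": 0},
    {"tx": 2,"ty": 0,"tz": 0,"rx": 0,"ry": 0,"rz": 0},
  ],
  fingers=-1,
)

```text
t: 4.47
tool_pos: [0.4512, -0.1526, 0.0119]
eef_rot: [-179.2, 69.4, -1.4]
contact_force: [-0.9, -1.4, 0.5]
grip_width: 0.0355
```

```bash
cat > arc.py <<'E'
import sys
from cell import bot
from h import *
# args: phi0(current col tilt) then phi:ang pairs ; grip offset from measured TCP at start
s=bot.get_state(); R=rot(s["eef_rot"]); p=s["tool_pos"]; print(p,s["eef_rot"],s["q"].round(1),s["contact_force"],s["wrist_torque"],s["grip_width"])
d,sg=float(sys.argv[1]),float(sys.argv[2]); seq=[]
for a in sys.argv[3:]:
    ph,an=map(float,a.split(":")); T=tool(an); seq.append((grip(ph,sg)+d*T[:,0],T))
print("rows from the current pose")
for P,Q in seq: cmds(p,R,[(P,Q)])
E
python3 arc.py .0105 .1345 97:70 90:73 83:79 76:85 69:91 62:97
```

```text
[ 0.4511602  -0.15262533  0.01189342] [-179.17702977   69.43928156   -1.38137288] [-30.8   3.2  49.9 136.3 -21.7  23.4 -55. ] [-0.93662372 -1.37116863  0.51888402] [-0.32056285  0.48098493 -0.17045715] 0.03548877203130543
rows from the current pose
t [-0.1 -1.6  1.4] r [-0.0059 -0.0098  0.0032] to [ 0.45  -0.151  0.011]
t [-14.5  -1.7  -7. ] r [-0.0058 -0.0621  0.0034] to [ 0.453 -0.151  0.028]
t [-27.9  -1.8 -16.5] r [-0.0056 -0.1668  0.0037] to [ 0.457 -0.151  0.044]
t [-40.   -1.9 -27.5] r [-0.0054 -0.2716  0.004 ] to [ 0.463 -0.151  0.059]
t [-50.7  -2.  -40. ] r [-0.0052 -0.3763  0.0042] to [ 0.471 -0.152  0.073]
t [-59.7  -2.1 -53.6] r [-0.005  -0.481   0.0045] to [ 0.48  -0.152  0.087]
```

Emit:
step_arm(
  plan=[
    {"tx": -7,"ty": 0,"tz": -4,"rx": 0,"ry": -0.025,"rz": 0},
    {"tx": -14,"ty": 0,"tz": -8,"rx": 0,"ry": -0.06,"rz": 0},
    {"tx": -21,"ty": 0,"tz": -13,"rx": 0,"ry": -0.105,"rz": 0},
    {"tx": -28,"ty": 0,"tz": -18,"rx": 0,"ry": -0.157,"rz": 0},
    {"tx": -28,"ty": 0,"tz": -18,"rx": 0,"ry": -0.157,"rz": 0},
  ],
)

```text
t: 4.88
tool_pos: [0.4601, -0.1531, 0.0458]
eef_rot: [-179.0, 78.5, -1.1]
contact_force: [-0.3, -0.0, -2.4]
grip_width: 0.0355
```

```bash
python3 arc.py .0105 .1345 83:79 76:84 69:89 62:94 55:99 48:105; python3 - <<'E'
from cell import bot
from h import *
t=bot.capture("scene"); cv2.imwrite("pics/s4.png",cv2.resize(t["img"][90:300,150:430],(560,420)))
E
```

```text
[ 0.46007628 -0.15312196  0.04579446] [-178.96938399   78.45986262   -1.06196694] [-33.4   5.4  51.  126.9 -11.7  39.2 -66.7] [-0.26711859 -0.00877823 -2.42053503] [0.16504699 0.92772532 0.08825267] 0.03550185034139544
rows from the current pose
t [ 1.3 -1.8  3.6] r [-0.0036 -0.0094  0.0029] to [ 0.457 -0.151  0.044]
t [-12.4  -1.9  -5.6] r [-0.0035 -0.0967  0.0031] to [ 0.463 -0.151  0.059]
t [-24.8  -2.  -16.4] r [-0.0034 -0.1839  0.0033] to [ 0.471 -0.152  0.073]
t [-35.8  -2.  -28.6] r [-0.0032 -0.2712  0.0034] to [ 0.481 -0.152  0.087]
t [-45.1  -2.1 -42.1] r [-0.0031 -0.3585  0.0036] to [ 0.492 -0.152  0.098]
t [-52.9  -2.2 -56.4] r [-0.0029 -0.4632  0.0037] to [ 0.505 -0.153  0.109]
```

View pics/s4.png

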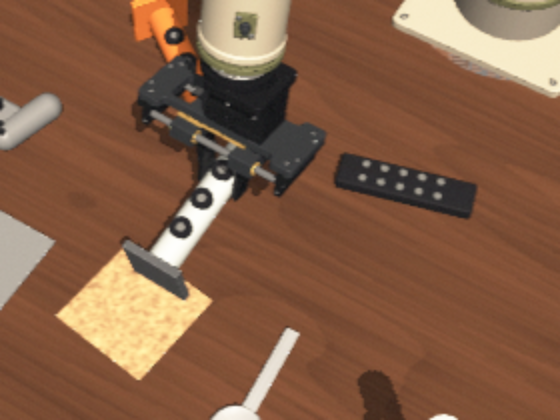

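The foot edge still rests on the pad and the column is rising. Continuing along the arc.

Emit:
step_arm(
  plan=[
    {"tx": -7,"ty": 0,"tz": -4,"rx": 0,"ry": -0.044,"rz": 0},
    {"tx": -14,"ty": 0,"tz": -9,"rx": 0,"ry": -0.087,"rz": 0},
    {"tx": -20,"ty": 0,"tz": -14.5,"rx": 0,"ry": -0.131,"rz": 0},
    {"tx": -26,"ty": 0,"tz": -20,"rx": 0,"ry": -0.175,"rz": 0},
    {"tx": -31.5,"ty": 0,"tz": -26,"rx": 0,"ry": -0.218,"rz": 0},
  ],
)

```text
t: 5.35
tool_pos: [0.4756, -0.154, 0.0794]
eef_rot: [-16.2, 88.8, 161.6]
contact_force: [-2.3, 0.5, -2.0]
grip_width: 0.0353
```

```bash
python3 arc.py .0105 .1345 65.5:91.5 62:95 58:99 54:103 50:107 46:111
```

```text
[ 0.47561078 -0.15398622  0.07936859] [-16.19407167  88.82846912 161.62217444] [-31.1  16.   50.  112.9 -14.3  58.7 -66.6] [-2.29281524  0.52935979 -1.98682622] [-0.20356209  0.98723312 -0.03879539] 0.03532171924812584
rows from the current pose
t [-0.8 -2.2 -0.2] r [-0.0049 -0.0066  0.0058] to [ 0.476 -0.152  0.08 ]
t [-7.3 -2.2 -5. ] r [-0.0047 -0.0676  0.006 ] to [ 0.481 -0.152  0.087]
t [-14.4  -2.3 -10.9] r [-0.0045 -0.1375  0.0061] to [ 0.487 -0.152  0.094]
t [-21.1  -2.4 -17.4] r [-0.0043 -0.2073  0.0063] to [ 0.493 -0.152  0.1  ]
t [-27.3  -2.5 -24.2] r [-0.0041 -0.2771  0.0064] to [ 0.5   -0.153  0.106]
t [-33.   -2.5 -31.5] r [-0.0038 -0.3469  0.0066] to [ 0.508 -0.153  0.112]
```

Emit:
step_arm(
  plan=[
    {"tx": -7,"ty": 0,"tz": -5,"rx": 0,"ry": -0.065,"rz": 0},
    {"tx": -14,"ty": 0,"tz": -11,"rx": 0,"ry": -0.135,"rz": 0},
    {"tx": -20.5,"ty": 0,"tz": -17,"rx": 0,"ry": -0.205,"rz": 0},
    {"tx": -27,"ty": 0,"tz": -24,"rx": 0,"ry": -0.275,"rz": 0},
    {"tx": -32.5,"ty": 0,"tz": -31,"rx": 0,"ry": -0.345,"rz": 0},
  ],
)

```text
t: 5.77
tool_pos: [0.5083, -0.1555, 0.1115]
eef_rot: [-0.9, 69.1, 177.0]
contact_force: [-0.1, 0.4, -2.4]
grip_width: 0.0353
```

```bash
python3 arc.py .0105 .1345 46:111 42:114 38:117 34:120 30:123 26:126; python3 - <<'E'
from cell import bot
from h import *
t=bot.capture("scene");u=bot.capture("top"); cv2.imwrite("pics/s5.png",np.hstack([cv2.resize(t["img"][90:300,150:430],(400,300)),cv2.resize(u["img"][70:280,200:480],(400,300))]))
E
```

```text
[ 0.50830512 -0.15546082  0.11145219] [ -0.90925099  69.12518365 176.98124944] [-22.4  35.2  46.   89.7 -17.8  85.6 -65.1] [-0.11532558  0.43825574 -2.42238461] [-0.19990681 -0.03491913 -0.02010158] 0.03534246493327151
rows from the current pose
t [-0.1 -2.6  0.6] r [-0.0024 -0.0022  0.007 ] to [ 0.508 -0.153  0.112]
t [-7.6 -2.6 -5. ] r [-0.0022 -0.0546  0.007 ] to [ 0.516 -0.153  0.117]
t [-14.6  -2.7 -11.2] r [-0.002  -0.107   0.0071] to [ 0.524 -0.153  0.121]
t [-21.2  -2.8 -17.8] r [-0.0018 -0.1593  0.0071] to [ 0.533 -0.154  0.125]
t [-27.4  -2.8 -24.9] r [-0.0016 -0.2117  0.0072] to [ 0.541 -0.154  0.128]
t [-33.   -2.9 -32.3] r [-0.0014 -0.264   0.0072] to [ 0.55  -0.154  0.131]
```

View pics/s5.png

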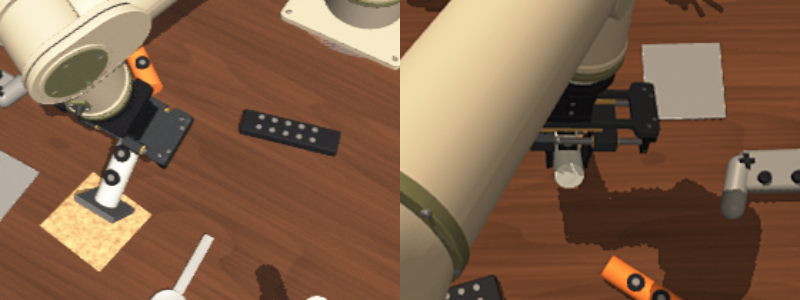

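Emit:
step_arm(
  plan=[
    {"tx": -7.5,"ty": 0,"tz": -5.5,"rx": 0,"ry": -0.052,"rz": 0},
    {"tx": -14.5,"ty": 0,"tz": -11.5,"rx": 0,"ry": -0.105,"rz": 0},
    {"tx": -21,"ty": 0,"tz": -18,"rx": 0,"ry": -0.157,"rz": 0},
    {"tx": -27,"ty": 0,"tz": -25,"rx": 0,"ry": -0.21,"rz": 0},
    {"tx": -33,"ty": 0,"tz": -33,"rx": 0,"ry": -0.262,"rz": 0},
  ],
)

```text
t: 6.28
tool_pos: [0.5512, -0.1575, 0.13]
eef_rot: [-0.5, 54.2, 177.4]
contact_force: [0.3, -0.6, -6.0]
grip_width: 0.0353
```

```bash
python3 arc.py .0105 .1345 26:126 22:128 18:130 14:131 9:132 4:133 0:133 -2:133
```

```text
[ 0.55116867 -0.15753727  0.13003147] [ -0.53613459  54.21216931 177.39301211] [-14.1  50.8  42.7  67.4 -18.9 106.4 -65.4] [ 0.31413052 -0.61347459 -6.02042286] [-0.29989047 -1.13237327  0.03066194] 0.03527770628614187
rows from the current pose
t [-0.  -3.2  1.2] r [-0.0006 -0.0037  0.0072] to [ 0.55  -0.154  0.131]
t [-6.9 -3.3 -5.3] r [-0.0005 -0.0386  0.0072] to [ 0.56  -0.155  0.133]
t [-13.3  -3.3 -12.2] r [-0.0004 -0.0735  0.0072] to [ 0.569 -0.155  0.134]
t [-19.2  -3.4 -19.8] r [-0.0003 -0.091   0.0072] to [ 0.579 -0.155  0.134]
t [-25.8  -3.4 -29.8] r [-0.0003 -0.1085  0.0072] to [ 0.59  -0.156  0.134]
t [-31.4  -3.5 -40.3] r [-0.0002 -0.1259  0.0072] to [ 0.602 -0.156  0.132]
t [-35.2  -3.5 -49.3] r [-0.0002 -0.1259  0.0072] to [ 0.612 -0.156  0.13 ]
t [-36.9  -3.5 -53.8] r [-0.0002 -0.1259  0.0072] to [ 0.616 -0.156  0.129]
```

Downward load has risen to 6 N, so the grip may be holding the foot up instead of letting it pivot. I'll look before going on.

```bash
python3 - <<'E'
from cell import bot
from h import *
t=bot.capture("scene");u=bot.capture("wrist"); cv2.imwrite("pics/s6.png",np.hstack([cv2.resize(t["img"][150:285,150:330],(400,300),interpolation=2),cv2.resize(u["img"],(400,300))]))
E
```

```text
(no output)
```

View pics/s6.png

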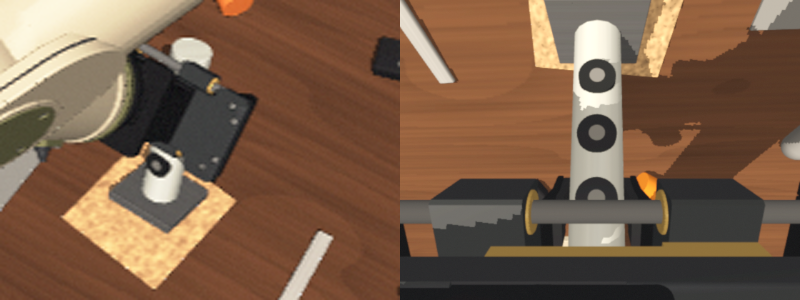

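```bash
cat > foot.py <<'E'
from cell import bot
from h import *
c=bot.capture("scene"); h=cv2.cvtColor(c["img"],cv2.COLOR_BGR2HSV)
v,u=np.nonzero((c["depth"]>0)&(h[...,1]<70)&(h[...,2]<150))
P=np.asarray(c["origin"])+rays(c,np.c_[u,v])*c["depth"][v,u][:,None]
k=(abs(P[:,0]-.615)<.06)&(abs(P[:,1]+.16)<.05)&(P[:,2]<.06)&(P[:,2]>.002); P=P[k]
for _ in range(6):
    A=np.c_[P[:,:2]-[.615,-.158],np.ones(len(P))]; w=np.linalg.lstsq(A,P[:,2],rcond=None)[0]; r=P[:,2]-A@w; k=abs(r)<max(.0025,1.5*r.std()); P=P[k]
print(len(P),"slope x,y deg",np.degrees(np.arctan(w[:2])).round(1),"z at centre",w[2].round(4),"res",r.std().round(4))
print("x",P[:,0].min().round(3),P[:,0].max().round(3),"y",P[:,1].min().round(3),P[:,1].max().round(3),"rect",cv2.minAreaRect((P[:,:2]*1000).astype(np.float32)))
E
python3 foot.py
```

```text
424 slope x,y deg [23.2 -1. ] z at centre 0.0298 res 0.0012
x 0.577 0.641 y -0.196 -0.124 rect ((608.904541015625, -159.7763214111328), (70.43926239013672, 65.70986938476562), 88.10836791992188)
```

Scene depth shows the foot plane tilted 23°, with its low edge at about x=0.581, z≈4 mm against a pad top of 3 mm, so it is still in contact. I'll continue with a slight downward bias so the column pivots between the fingers.

Emit:
step_arm(
  plan=[
    {"tx": -3,"ty": 0,"tz": -3,"rx": 0,"ry": -0.015,"rz": 0},
    {"tx": -6,"ty": 0,"tz": -6.5,"rx": 0,"ry": -0.03,"rz": 0},
    {"tx": -9,"ty": 0,"tz": -10,"rx": 0,"ry": -0.04,"rz": 0},
    {"tx": -12,"ty": 0,"tz": -14,"rx": 0,"ry": -0.05,"rz": 0},
    {"tx": -15,"ty": 0,"tz": -18,"rx": 0,"ry": -0.055,"rz": 0},
  ],
)

```text
t: 6.85
tool_pos: [0.5742, -0.1585, 0.1319]
eef_rot: [-0.5, 51.1, 177.4]
contact_force: [-1.8, -0.4, -2.7]
grip_width: 0.0352
```

```bash
python3 foot.py; python3 arc.py .0105 .1345 16:129 12:130 8:131 4:131 0:131
```

```text
335 slope x,y deg [13.2 -0.5] z at centre 0.0221 res 0.0012
x 0.579 0.647 y -0.196 -0.125 rect ((613.0547485351562, -160.5838623046875), (67.19379425048828, 70.39713287353516), 0.23989446461200714)
[ 0.57472399 -0.15838771  0.13186607] [ -0.47300888  51.12796888 177.4601484 ] [-11.1  55.9  41.7  58.9 -19.7 112.2 -66.1] [0.37747495 0.04343873 0.28843757] [-0.20954748 -0.20062483  0.05613671] 0.03526168856162874
rows from the current pose
t [-0.9 -3.3  1.9] r [-0.0004 -0.0023  0.007 ] to [ 0.574 -0.155  0.134]
t [-6.9 -3.3 -5.6] r [-0.0004 -0.0197  0.007 ] to [ 0.584 -0.155  0.134]
t [-12.4  -3.4 -13.4] r [-0.0003 -0.0372  0.007 ] to [ 0.593 -0.156  0.133]
t [-17.3  -3.4 -21.8] r [-0.0003 -0.0372  0.007 ] to [ 0.603 -0.156  0.132]
t [-21.6  -3.5 -30.5] r [-0.0003 -0.0372  0.007 ] to [ 0.612 -0.156  0.13 ]
```

Emit:
step_arm(
  plan=[
    {"tx": -4,"ty": 0,"tz": -5,"rx": 0,"ry": 0,"rz": 0},
    {"tx": -7.5,"ty": 0,"tz": -10,"rx": 0,"ry": 0,"rz": 0},
    {"tx": -10.5,"ty": 0,"tz": -14.5,"rx": 0,"ry": 0,"rz": 0},
    {"tx": -13,"ty": 0,"tz": -19,"rx": 0,"ry": 0,"rz": 0},
    {"tx": -15,"ty": 0,"tz": -23,"rx": 0,"ry": 0,"rz": 0},
  ],
)

```text
t: 7.32
tool_pos: [0.602, -0.159, 0.1297]
eef_rot: [-0.5, 51.1, 177.5]
contact_force: [-1.2, 0.5, -5.3]
grip_width: 0.0351
```

```bash
python3 foot.py; python3 arc.py .0105 .1345 4:129 2:129 0:129
```

```text
188 slope x,y deg [ 3.9 -0.3] z at centre 0.015 res 0.0013
x 0.583 0.652 y -0.196 -0.124 rect ((617.0274658203125, -160.17332458496094), (70.1634750366211, 69.32392883300781), 88.01242065429688)
[ 0.60238136 -0.15896376  0.12964894] [ -0.45889032  51.12258058 177.48849463] [ -8.6  59.4  40.6  51.6 -21.  115.1 -67.6] [-0.4654865   0.46428704 -4.93756079] [-0.21602285 -0.79033263  0.00150409] 0.03544675407626358
rows from the current pose
t [-1.7 -3.   0.8] r [-0.0003 -0.0022  0.0067] to [ 0.603 -0.156  0.131]
t [-3.9 -3.  -3.5] r [-0.0003 -0.0022  0.0067] to [ 0.608 -0.156  0.13 ]
t [-6.  -3.  -7.9] r [-0.0003 -0.0022  0.0067] to [ 0.612 -0.156  0.129]
```

Emit:
step_arm(
  plan=[
    {"tx": -2,"ty": 0,"tz": -3,"rx": 0,"ry": 0,"rz": 0},
    {"tx": -3.5,"ty": 0,"tz": -6,"rx": 0,"ry": 0,"rz": 0},
    {"tx": -4.5,"ty": 0,"tz": -9,"rx": 0,"ry": 0,"rz": 0},
    {"tx": -4.5,"ty": 0,"tz": -9,"rx": 0,"ry": 0,"rz": 0},
    {"tx": -4.5,"ty": 0,"tz": -9,"rx": 0,"ry": 0,"rz": 0},
  ],
)

```text
t: 7.78
tool_pos: [0.6119, -0.1593, 0.1286]
eef_rot: [-0.4, 51.2, 177.5]
contact_force: [0.0, 0.1, -0.2]
grip_width: 0.0354
```

```bash
python3 foot.py; cat > pad.py <<'E'
from cell import bot
from h import *
from scipy.optimize import least_squares
c=bot.capture("scene"); h=cv2.cvtColor(c["img"],cv2.COLOR_BGR2HSV)
m=((h[...,0]>12)&(h[...,0]<32)&(h[...,1]>60)&(h[...,2]>140)).astype(np.uint8); m[:,:160]=0; m[:,290:]=0; m[:180]=0; m[290:]=0
P=onplane(c,np.argwhere(m)[:,::-1],.003)[:,:2]*1000; print("pad in scene",cv2.minAreaRect(P.astype(np.float32)))
s=bot.get_state(); print(s["tool_pos"],s["contact_force"],s["wrist_torque"],s["q"].round(1))
E
python3 pad.py
```

```text
134 slope x,y deg [-0.7 -0.8] z at centre 0.0143 res 0.0013
x 0.587 0.656 y -0.196 -0.125 rect ((621.4010009765625, -159.9349822998047), (70.31446838378906, 69.23908233642578), 88.70191192626953)
pad in scene ((630.0259399414062, -180.40138244628906), (317.2637634277344, 192.04592895507812), 60.32355499267578)
[ 0.61182418 -0.15927094  0.12863452] [-0.50812279  0.75821253  0.82638748] [-0.09778341 -0.34828781 -0.11937336] [ -7.6  60.6  39.8  49.  -21.1 116.1 -68.3]
```

The foot is flat (slope under 1°). In the scene view it sits about 7 mm to the +y side of the pad centre (foot y −160, pad y −167). While still pinched, I'll slide it 6 mm along the pad.

Emit:
step_arm(
  plan=[
    {"tx": 0,"ty": 1.5,"tz": 0,"rx": 0,"ry": 0,"rz": 0},
    {"tx": 0,"ty": 3,"tz": 0,"rx": 0,"ry": 0,"rz": 0},
    {"tx": 0,"ty": 4.5,"tz": 0,"rx": 0,"ry": 0,"rz": 0},
    {"tx": 0,"ty": 6,"tz": 0,"rx": 0,"ry": 0,"rz": 0},
    {"tx": 0,"ty": 6,"tz": 0,"rx": 0,"ry": 0,"rz": 0},
  ],
)

```text
t: 8.3
tool_pos: [0.6118, -0.1644, 0.1288]
eef_rot: [-0.6, 51.2, 177.4]
contact_force: [1.2, 4.3, 2.9]
grip_width: 0.0355
```

```bash
python3 foot.py; sed -i 's/m\[:,:160\]=0; m\[:,290:\]=0; m\[:180\]=0; m\[290:\]=0/_,l,st,_=cv2.connectedComponentsWithStats(cv2.morphologyEx(m,cv2.MORPH_OPEN,np.ones((3,3)))); k=l[240:265,200:235]; k=k[k>0]; m=l==np.bincount(k).argmax()/' pad.py; python3 pad.py
```

```text
147 slope x,y deg [1.7 0.2] z at centre 0.0138 res 0.0013
x 0.589 0.657 y -0.199 -0.128 rect ((622.1522216796875, -163.51455688476562), (69.19493865966797, 68.9202651977539), 88.1744613647461)
pad in scene ((620.9852905273438, -159.95997619628906), (107.25209045410156, 121.23853302001953), 82.38423919677734)
[ 0.61176191 -0.16447476  0.12877807] [1.12915922 5.12104425 4.273035  ] [ 1.23316978 -0.02886299 -0.86166427] [ -7.1  60.7  39.8  48.6 -21.  116.2 -67.9]
```

Emit:
step_arm(
  plan=[
    {"tx": 0,"ty": -1.5,"tz": 0,"rx": 0,"ry": 0,"rz": 0},
    {"tx": 0,"ty": -1.5,"tz": 0,"rx": 0,"ry": 0,"rz": 0},
    {"tx": 0,"ty": -1.5,"tz": 0,"rx": 0,"ry": 0,"rz": 0},
    {"tx": 0,"ty": -1.5,"tz": 0,"rx": 0,"ry": 0,"rz": 0},
    {"tx": 0,"ty": -1.5,"tz": 0,"rx": 0,"ry": 0,"rz": 0},
  ],
)

```text
t: 8.82
tool_pos: [0.6117, -0.1638, 0.1287]
eef_rot: [-0.4, 51.2, 177.5]
contact_force: [1.3, 2.6, 5.3]
grip_width: 0.0356
```

Emit:
step_arm(
  plan=[
    {"tx": 0,"ty": 0,"tz": 0,"rx": 0,"ry": 0,"rz": 0},
    {"tx": 0,"ty": 0,"tz": 0,"rx": 0,"ry": 0,"rz": 0},
    {"tx": 0,"ty": 0,"tz": 0,"rx": 0,"ry": 0,"rz": 0},
    {"tx": 0,"ty": 0,"tz": 0,"rx": 0,"ry": 0,"rz": 0},
    {"tx": 0,"ty": 0,"tz": 0,"rx": 0,"ry": 0,"rz": 0},
  ],
  fingers=0.5,
)

```text
t: 9.23
tool_pos: [0.6114, -0.1641, 0.128]
eef_rot: [-0.4, 51.1, 177.5]
contact_force: [-0.5, -0.3, 0.1]
grip_width: 0.0598
```

```bash
python3 foot.py; python3 - <<'E'
from cell import bot
from h import *
t=bot.capture("scene");u=bot.capture("wrist"); cv2.imwrite("pics/s7.png",np.hstack([cv2.resize(t["img"][120:300,130:370],(400,300),interpolation=2),cv2.resize(u["img"],(400,300))]))
s=bot.get_state(); print(s["grip_width"],s["contact_force"])
E
```

```text
143 slope x,y deg [-1.8 -1. ] z at centre 0.0136 res 0.0012
x 0.588 0.657 y -0.201 -0.129 rect ((622.262939453125, -164.52081298828125), (71.15796661376953, 69.45089721679688), 88.81282806396484)
0.06434383206383879 [0.69154374 0.52756724 0.47611485]
```

View pics/s7.png

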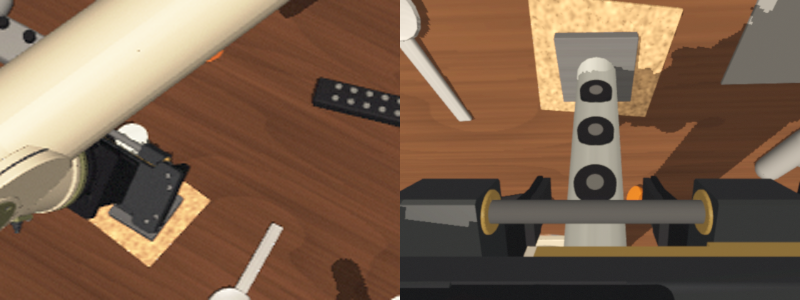

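It is standing and released, with the foot well inside the pad. In the right pane (wrist view) the foot is at about (597,68) on the pad at (605,55). Next I'll retreat straight up, then clear.

Emit:
step_arm(
  plan=[
    {"tx": -8,"ty": 0,"tz": 6,"rx": 0,"ry": 0,"rz": 0},
    {"tx": -23,"ty": 0,"tz": 19,"rx": 0,"ry": 0,"rz": 0},
    {"tx": -39,"ty": 0,"tz": 31,"rx": 0,"ry": 0,"rz": 0},
    {"tx": -58,"ty": 0,"tz": 47,"rx": 0,"ry": 0,"rz": 0},
    {"tx": -78,"ty": 0,"tz": 63,"rx": 0,"ry": 0,"rz": 0},
  ],
)

```text
t: 9.8
tool_pos: [0.6039, -0.159, 0.2185]
eef_rot: [0.7, 55.1, 178.7]
contact_force: [0.6, -0.3, -2.1]
grip_width: 0.065
```

Emit:
step_arm(
  plan=[
    {"tx": -16,"ty": 0,"tz": 13,"rx": 0,"ry": 0.1,"rz": 0},
    {"tx": -31,"ty": 0,"tz": 35,"rx": 0,"ry": 0.2,"rz": 0},
    {"tx": -31,"ty": 0,"tz": 70,"rx": 0,"ry": 0.3,"rz": 0},
    {"tx": -31,"ty": 0,"tz": 105,"rx": 0,"ry": 0.4,"rz": 0},
    {"tx": -31,"ty": 0,"tz": 140,"rx": 0,"ry": 0.5,"rz": 0},
  ],
)

```text
t: 10.22
tool_pos: [0.5254, -0.1573, 0.3175]
eef_rot: [7.2, 80.9, -174.9]
contact_force: [0.0, 0.2, 1.6]
grip_width: 0.0652
```

```bash
python3 - <<'E'
from cell import bot
from h import *
s=bot.get_state(); print(s["tool_pos"],s["eef_rot"],s["q"].round(1),s["contact_force"])
t=bot.capture("scene");u=bot.capture("top"); cv2.imwrite("pics/s8.png",np.hstack([cv2.resize(t["img"],(400,300)),cv2.resize(u["img"],(400,300))]))
E
python3 foot.py; python3 pad.py
```

```text
[ 0.52540332 -0.15730134  0.31753182] [   7.20477058   80.9285235  -174.9240368 ] [-16.8  15.3  34.3  80.7  -5.1  95.  -75.1] [0.00590969 0.21379237 1.62861275]
458 slope x,y deg [-0.4  0.3] z at centre 0.0129 res 0.0013
x 0.587 0.657 y -0.2 -0.128 rect ((621.9077758789062, -164.1244354248047), (70.6164321899414, 69.94911193847656), 87.97352600097656)
pad in scene ((619.907470703125, -167.1707763671875), (122.93577575683594, 121.30271911621094), 82.50004577636719)
[ 0.52574951 -0.15708129  0.31848657] [-0.25270633  1.28251464 -0.74586904] [-0.0248683  -0.0388709   0.00276204] [-16.7  15.4  34.2  80.5  -5.3  95.2 -75. ]
```

View pics/s8.png

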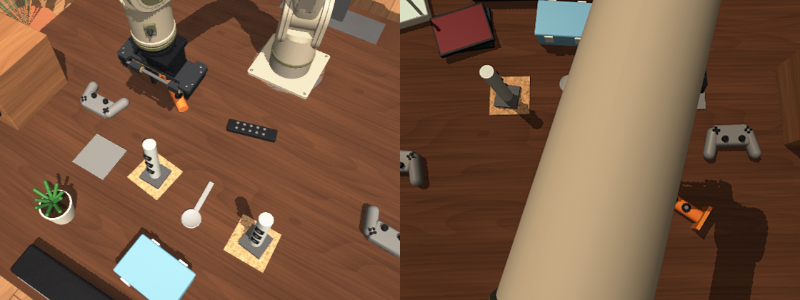

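It stands upright (slope ≤0.5°), 3.7 mm from the pad centre by the scene camera. The arm is clear and the mate is still standing on its pad. Handing in.

```bash
python3 -c "
from cell import bot
print(bot.job_done(), bot.get_state()['t'])"
```

```text
the job is handed in; nothing more can be done
the job is handed in; nothing more can be done
```

The lying speaker now stands by itself on its cork pad, and I handed the job in after about 10.5 s of the 42 s allowed. I pinched the column about 135 mm from its foot and tipped it up on the foot's resting edge. Once it was upright I slid it about 4 mm sideways towards the pad's centre. Then I let go and moved the arm well clear.

- **Last checks (scene camera):** the foot is flat to within 0.5°. Its centre is at (622, −164) mm and the pad's at (620, −167) mm, so it is about 4 mm off centre.
- **Foot not square:** the foot is still turned about 5.5° relative to the pad; I did not correct this.
- **Not touched:** the mate still stands on its own pad, and the orange look-alike stayed where it was.
- **Possible lift:** at about 23–26° tilt the gripper briefly carried about 6 N, roughly the speaker's weight. The low edge measured about 1 mm above the pad top, within camera error, so I treated it as still in contact.
- **Disagreements:** the two cameras differed by about 5 mm on the pad's y position, so I compared foot and pad within the scene view only. The arm blocked the top camera's view of the speaker at the end, so the result rests on the scene camera alone.
- **First approach:** the 60° tool angle was out of reach and ended at two joint limits, so I used 70°.

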